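Index the weld stage by one turn of its hand wheel

ROBOT

A 6-joint arm with a two-finger parallel gripper is mounted at the origin on a cart in front of the work surface, level with it; the furniture and walls round the work are solid. World frame = base frame: x ahead of the robot, y to its left, z up, the work surface at z = 0. Lengths are in mm, angles in rad, forces in N, time in s.
With the tool pointing down it reaches from about 275 to 1000 mm from the base axis. Payload 8.4 kg.
Tool frame: the origin (TCP) lies midway between the tips of the shut fingers; the grasp point (between the pads) lies 19 mm behind it; z points along the fingers, y is the line along which they close (so a half turn about z gives the same grasp; the last joint's range is limited). The gripper opens to 85 mm and grips with 20 to 120 N. Pads are 22 mm wide; open, the fingers measure 114 mm over their backs; the gripper's body (76 mm by 85 mm) begins 54 mm behind the grasp point. The pads swing forward as they close: fully open they stand 13 mm farther back than shut.
Start: joints at [-1.299, 0.353, 1.633, -0, 1.155, -0.002], TCP at [168.993, -601.722, 198.481] pointing down, gripper open.
Joint ranges: [-2.63, 2.63], [-0.92, 2.1], [0.06, 2.66], [-1.3, 4.44], [0, 2.69], [-3.02, 3.02]. Speed limits (rad/s): [2.22, 2.22, 2.79, 3.14, 3.14, 3.14].

INTERFACE

Orientations are given as [roll, pitch, yaw] about the fixed x, y, z axes, in that order (R = Rz(yaw) Ry(pitch) Rx(roll)).
In Python, from rig import r, imaging gives the robot as it stands. The module is installed in compiled form; this text tells all that it offers.
- The arm moves only by the tool arm_command, never from a script. Its argument "deltas" is a list of rows, each an object of numbers: "hand": the finger opening in mm, from 0 to 85.4; "tx", "ty", "tz": the shift along the tool's x, y, z in mm; "wx", "wy", "wz": the turn, a rotation vector about the tool's x, y, z in rad. A call has 1 to 8 rows; each row shifts and turns the commanded pose from where the row before left it, along the tool's axes as they then stand; what a row does not reach is not made up. A row lasts 1/8 s, in which the tool goes at most 62.5 mm and 10.7 degrees, less where a joint would pass 70% of its speed; a pose out of reach is approached as far as the arm can. A call with a gripper value outside its range is refused whole. The fingers move at their own pace and stop on an object; "squeeze" is the grip in N (left out, the last holds). Time passes only in rows, so rows that do not move let the fingers close. It gives the time, the measured TCP pose, the force, the opening and the grip force at its end, in the units of the state.
- r.sense(): the state, without advancing time (a new reading comes with each control period).
- imaging.grab_frame(name): name is "scene" or "top" or "wrist"; returns a dict with "image" (480x640x3 uint8, red, green, blue), "mtx" (3x3 intrinsics, pixels), "D" ([k1, k2, p1, p2, k3] as OpenCV has them; the pictures are not rectified), "world_to_cam" (4x4, takes a point from world to camera coordinates). Camera axes: x right, y up, looking along -z (the intrinsics and any distortion apply to the point x, -y, -z); pixel columns grow to the right and rows downward; lengths in mm; the calibration is good to about 2 mm. A picture is of the moment at which its call begins. There is no depth.
- r.sign_off(): hands the job in; it is judged then, once.
The state is a dict: "clock": time; "qpos": joint angles; "qvel": joint speeds; "joint_efforts": joint torques, N m; "eef_pos": TCP position; "tcp_rot": TCP orientation; "contact_force": force on the tool from outside, world axes, zero at the start; "wrist_torque": the same for the moment, N m; "opening": opening from 0.0 (shut) to 1.0 (fully open); "grasp_force": force on a finger pad.
Only numpy, scipy, OpenCV 4.12 (cv2) and the standard library are available. Lean on these libraries where they do the work, as an engineer would, in place of code of your own. Each camera call takes 0.05 s, during which the arm holds its last target. There are 200 camera calls.

TASK

Advance the small work stage by one pitch: with the fingertips, push the upright handle of its hand wheel round clockwise (seen from above) through exactly one full turn, so that the handle stops back where it stands now, and leave it there. Only push the handle from the side: do not take it between the fingers, do not run on past the one turn, do not move the carriage directly, and leave the loose parts beside the stage where they are.

Things in the scene. Friction and masses are not known exactly. Their poses are not given: they have to be found in the camera images.
- stage: The fixed work stage: dark base plate 205 x 74 x 10 mm with a grey gear housing (84 x 84 mm, top 40 mm above the bench) and, on its +x side, two guide rails with a carriage. Origin on the bench directly under the wheel's axis; z up, x along the rails from wheel to carriage; the plate runs from x = -50 to +155 mm. Its place and turn on the bench vary.
- feed_wheel (a joint): Turn of the steel hand wheel about its vertical axis through the stage's origin, rad; grows clockwise seen from above, one turn is 6.283. The start value varies (0.1 to 2.0); the travel ends at -0.3 and 10.5. At value q the handle stands in direction -q about z from the stage's x axis. Friction of about 0.1 N m (some 2 N at the handle): it stays where it is left and hardly coasts.
- wheel_hub (a point): Centre of the top of the wheel's hub, on its axis, 79 mm above the bench. The wheel lies level on top of the gear housing: 128 mm over the rim, rim bar 12 mm thick with its centre line at 58 mm radius and its top 68 mm above the bench, three spokes 10 mm thick, hub 30 mm across. (A laser head hangs over the left of the bench, y above 0.28 m: come in from the right of it.)
- wheel_handle: The black upright handle on the wheel's rim, free to spin on its own spindle, 58 mm from the wheel's axis, over the end of one spoke: round, 15 mm across at its foot, 20 mm from 14 to 34 mm up, narrowing to a rounded top, 47 mm tall. Origin at the centre of its foot, 69 mm above the bench; it goes round with the wheel.
- handle_top (a point): Centre of the top of the handle, 116 mm above the bench.
- carriage_mark (a point): Centre of the top of the carriage, 40 mm above the bench: an aluminium block 34 x 64 mm on the rails, geared to the wheel; it moves 30 mm away from the wheel (along the stage's +x) per clockwise turn. Not to be touched.
- collet: Loose steel collet, 29 mm across, 36 mm tall, standing on the bench beside the stage; origin at its underside. To be left alone.
- sleeve: Loose steel sleeve, 25 mm across, 30 mm tall, standing on the bench beside the stage; origin at its underside. To be left alone.
- ring_gauge: Loose steel ring, 49 mm across, 15 mm tall, lying on the bench beside the stage; origin at its underside. To be left alone.

How it is judged:
By the outcome, as a careful person would: the job done as asked, in the order asked, and still so for the second after the job is handed in, with the robot touching nothing.
It also fails if it takes over 58 s, if anything falls off the work surface, if the arm or the gripper's body presses on something with over 40 N, if the wrist force passes 120 N, or if a joint passes its speed limit or range.

## Working session

There is one attempt and no reset: what is moved stays moved. The work goes in short steps, Python scripts to look and compute and a tool call to move; the robot and the scene stay as the last step left them, time stands still between calls to the robot, and variables do not carry over. Pictures are saved under pics/ and viewed, at most 10 in all, crops included, and the job is handed in when it is done.

Besides the shell and the picture viewer there is one more tool, called after "Request:" by a JSON object that holds its "method" and its "body". arm_command: Moves the arm, as the interface text tells. Its arguments: {"type":"object","properties":{"deltas":{"type":"array"},"squeeze":{"type":"number"}},"required":["deltas"]}

```bash
mkdir -p pics; python3 - <<'E'
from rig import r, imaging
import cv2, pickle
F={}
for n in("scene","top"):
    f=imaging.grab_frame(n);F[n]=f
    cv2.imwrite(f"pics/{n}0.png",f["image"][:,:,::-1])
    print(n,f["mtx"].tolist(),f["D"],f["world_to_cam"].round(3).tolist())
pickle.dump(F,open("f0.pkl","wb"))
print(r.sense())
E
```

```text
scene [[566.9773642209178, 0.0, 329.2079736386907], [0.0, 566.9773642209178, 239.81904677805232], [0.0, 0.0, 1.0]] [0.00439043 0.         0.         0.         0.        ] [[0.923, -0.386, -0.0, -438.113], [0.3, 0.717, 0.629, -298.441], [-0.242, -0.58, 0.778, -736.806], [0.0, 0.0, 0.0, 1.0]]
top [[595.2091210193973, 0.0, 320.1211303170405], [0.0, 595.2091210193973, 237.56070064062118], [0.0, 0.0, 1.0]] [-0.00365059  0.          0.          0.          0.        ] [[-0.026, -1.0, 0.014, 106.69], [0.992, -0.024, 0.127, -543.156], [-0.126, 0.017, 0.992, -870.843], [0.0, 0.0, 0.0, 1.0]]
{'clock': 0.1, 'qpos': array([-1.29939297e+00,  3.53611497e-01,  1.63405582e+00,  1.02932621e-05,
        1.15519185e+00, -2.39582237e-03]), 'qvel': array([ 0.00075867, -0.00220699, -0.00225697,  0.0001725 ,  0.00049046,
       -0.00082418]), 'joint_efforts': array([ 8.28985558e-04, -6.06355548e+01, -3.42821538e+01,  4.24030236e-05,
        4.06712774e-03, -2.18711091e-05]), 'eef_pos': array([ 168.87541851, -601.2686028 ,  197.81809851]), 'tcp_rot': array([-3.14032616e+00, -1.24460655e-05,  2.73795008e-01]), 'contact_force': array([-0.16756721, -0.6298981 ,  0.06484177]), 'wrist_torque': array([-0.03511771, -0.0018684 ,  0.04583012]), 'grasp_force': 0.0, 'opening': 1.0022985641840811}
```

View pics/top0.png

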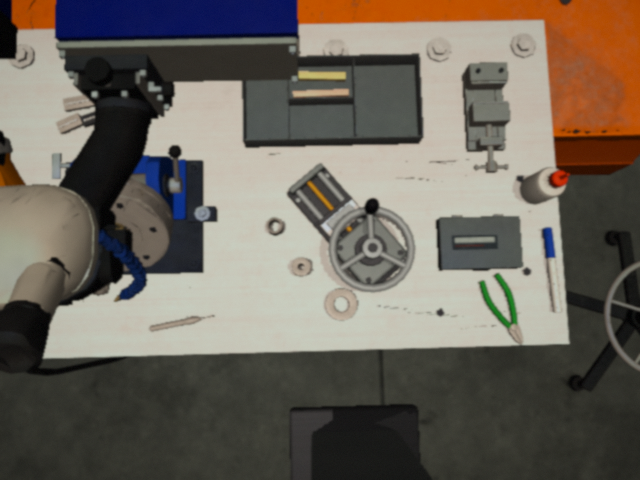

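View pics/scene0.png

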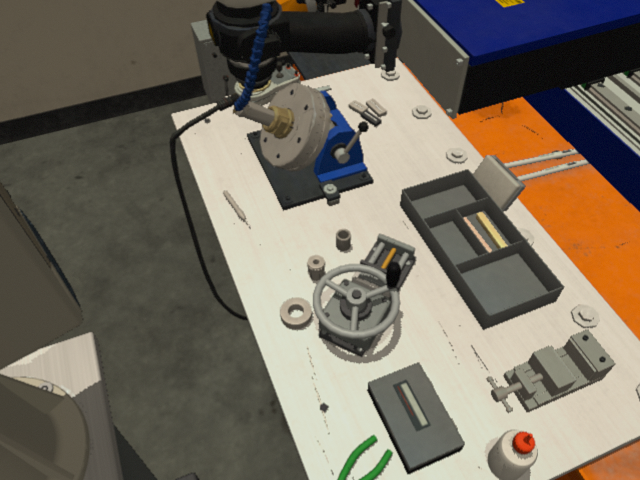

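The top view shows the hub at about (372,247), the handle top at about (373,205) and the rails running to the upper left. In the scene view the hub is at about (357,294) and the handle top at about (393,266). Next I'll turn these into positions and check them with a projected overlay.

```bash
cat > h.py <<'E'
import numpy as np, cv2
S=np.diag([1,-1,-1.])
def proj(f,P):
    W=f["world_to_cam"];R=S@W[:3,:3];t=S@W[:3,3]
    return cv2.projectPoints(np.float64(P).reshape(-1,1,3),cv2.Rodrigues(R)[0],t,f["mtx"],np.float64(f["D"]))[0][:,0]
def onz(f,uv,z):
    W=f["world_to_cam"];R=S@W[:3,:3];t=S@W[:3,3]
    n=cv2.undistortPoints(np.float64(uv).reshape(1,1,2),f["mtx"],np.float64(f["D"]))[0,0]
    d=R.T@np.array([*n,1]);c=-R.T@t
    return c+d*(z-c[2])/d[2]
def circ(c,rad,z,n=72):
    a=np.linspace(0,2*np.pi,n);return np.c_[c[0]+rad*np.cos(a),c[1]+rad*np.sin(a),a*0+z]
def overlay(f,hub,yaw,q,name,box,k=4):
    x0,y0,x1,y1=box;im=cv2.resize(f["image"][y0:y1,x0:x1,::-1],None,fx=k,fy=k,interpolation=cv2.INTER_CUBIC)
    def dr(P,col,closed=False):
        p=((proj(f,P)-[x0,y0]+.5)*k).astype(np.int32);cv2.polylines(im,[p],closed,col,1)
    for rad in(52,64):dr(circ(hub,rad,62),(0,0,255))
    dr(circ(hub,15,79),(0,255,255))
    hd=np.array(hub)+58*np.array([np.cos(yaw-q),np.sin(yaw-q)])
    dr(circ(hd,10,93),(0,255,0));dr(np.array([[*hd,69],[*hd,116]]),(0,255,0))
    c,s=np.cos(yaw),np.sin(yaw)
    B=np.array([[-50,-37],[155,-37],[155,37],[-50,37]])@np.array([[c,s],[-s,c]])+hub
    dr(np.c_[B,[10]*4],(255,0,0),True)
    H=np.array([[-42,-42],[42,-42],[42,42],[-42,42]])@np.array([[c,s],[-s,c]])+hub
    dr(np.c_[H,[40]*4],(255,0,255),True)
    cv2.imwrite(name,im)
E
python3 - <<'E'
from h import *;import pickle
F=pickle.load(open("f0.pkl","rb"))
t,s=F["top"],F["scene"]
for n,f,h,p in(("top",t,(372,247),(373,205)),("scene",s,(357,293.5),(393.5,265))):
    H=onz(f,h,79);P=onz(f,p,116);d=P-H;print(n,H,P,np.hypot(*d[:2]),np.degrees(np.arctan2(d[1],d[0])))
for n,uv in(("platecorners a",(287,190)),("b",(321,163))):print(n,onz(t,uv,10))
for n,uv in(("collet",(275,226)),("sleeve",(301,266)),("ring",(341,304))):print(n,onz(t,uv,20))
E
```

```text
top [524.37810283  19.33675242  79.        ] [579.0970643   19.64031533 116.        ] 54.71980349736499 0.3178549953519177
scene [526.17240855  19.23296913  79.        ] [582.12338466  21.3064928  116.        ] 55.989384963136146 2.122390322960069
platecorners a [625.45383489 142.76201215  10.        ]
b [667.80919985  88.074394    10.        ]
collet [567.11973048 161.99622642  20.        ]
sleeve [504.19363959 123.20489804  20.        ]
ring [444.72307878  63.62811659  20.        ]
```

```bash
python3 - <<'E'
from h import *;import pickle
F=pickle.load(open("f0.pkl","rb"))
hub=(525.3,19.3);y=np.radians(38);q=y-np.radians(1.3)
overlay(F["top"],hub,y,q,"pics/ot.png",(270,150,430,320),3)
overlay(F["scene"],hub,y,q,"pics/os.png",(290,210,430,370),3)
a=cv2.imread("pics/ot.png");b=cv2.imread("pics/os.png");h=min(len(a),len(b),600)
cat=np.hstack([a[:h,:400],b[:h,:400]]) if 0 else np.hstack([cv2.resize(a,(400,425)),cv2.resize(b,(372,425))])
cv2.imwrite("pics/o1.png",cat)
E
```

```text
(no output)
```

View pics/o1.png

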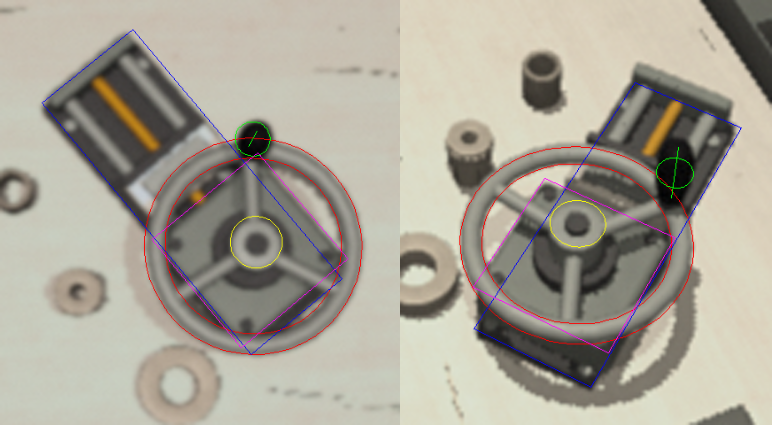

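The overlay fits: hub (525.3, 19.3), stage yaw 38°, handle at about 1.3°, plate length 155 and handle radius 56–58, all as specified. I'll shut the fingers and move over, keeping clear of the handle.

Request:
{"method": "arm_command", "body": {"deltas": [{"hand": 0, "tx": 37, "ty": -32.9}, {"hand": 0, "tx": 37, "ty": -32.9}, {"hand": 0, "tx": 37, "ty": -32.9}, {"hand": 0, "tx": 37, "ty": -32.9}, {"hand": 0, "tx": 37, "ty": -32.9}, {"hand": 0, "tx": 37, "ty": -32.9}, {"hand": 0, "tx": 37, "ty": -32.9}, {"hand": 0, "tx": 37, "ty": -32.9}]}}

```text
schema error: expected keys hand, tx, ty, tz, wx, wy, wz
```

Request:
{"method": "arm_command", "body": {"deltas": [{"hand": 0, "tx": 37, "ty": -32.9}, {"hand": 0, "tx": 37, "ty": -32.9}, {"hand": 0, "tx": 37, "ty": -32.9}, {"hand": 0, "tx": 37, "ty": -32.9}, {"hand": 0, "tx": 37, "ty": -32.9}, {"hand": 0, "tx": 37, "ty": -32.9}, {"hand": 0, "tx": 37, "ty": -32.9}, {"hand": 0, "tx": 37, "ty": -32.9}]}}

```text
schema error: expected keys hand, tx, ty, tz, wx, wy, wz
```

Request:
{"method": "arm_command", "body": {"deltas": [{"wz": -0.1733}, {"wz": -0.1733}, {"wz": -0.1733}, {"wz": -0.1733}, {"wz": -0.1733}, {"wz": -0.1733}, {"wz": -0.1733}, {"wz": -0.1733}]}}

```text
schema error: expected keys hand, tx, ty, tz, wx, wy, wz
```

All keys are required in every row.

Request:
{"method": "arm_command", "body": {"deltas": [{"hand": 0, "tx": 37, "ty": -32.9, "tz": 0, "wx": 0, "wy": 0, "wz": 0}, {"hand": 0, "tx": 37, "ty": -32.9, "tz": 0, "wx": 0, "wy": 0, "wz": 0}, {"hand": 0, "tx": 37, "ty": -32.9, "tz": 0, "wx": 0, "wy": 0, "wz": 0}, {"hand": 0, "tx": 37, "ty": -32.9, "tz": 0, "wx": 0, "wy": 0, "wz": 0}, {"hand": 0, "tx": 37, "ty": -32.9, "tz": 0, "wx": 0, "wy": 0, "wz": 0}, {"hand": 0, "tx": 37, "ty": -32.9, "tz": 0, "wx": 0, "wy": 0, "wz": 0}, {"hand": 0, "tx": 37, "ty": -32.9, "tz": 0, "wx": 0, "wy": 0, "wz": 0}, {"hand": 0, "tx": 37, "ty": -32.9, "tz": 0, "wx": 0, "wy": 0, "wz": 0}]}}

```text
clock: 1.1
eef_pos: [383.3, -266.8, 198.4]
tcp_rot: [-3.142, 0.0, 0.274]
contact_force: [1.1, -0.0, 1.0]
opening: -0.0
grasp_force: 0.0
```

Request:
{"method": "arm_command", "body": {"deltas": [{"hand": 0, "tx": 37, "ty": -32.9, "tz": 0, "wx": 0, "wy": 0, "wz": 0}, {"hand": 0, "tx": 37, "ty": -32.9, "tz": 0, "wx": 0, "wy": 0, "wz": 0}, {"hand": 0, "tx": 37, "ty": -32.9, "tz": 0, "wx": 0, "wy": 0, "wz": 0}, {"hand": 0, "tx": 37, "ty": -32.9, "tz": 0, "wx": 0, "wy": 0, "wz": 0}, {"hand": 0, "tx": 37, "ty": -32.9, "tz": 0, "wx": 0, "wy": 0, "wz": 0}, {"hand": 0, "tx": 37, "ty": -32.9, "tz": 0, "wx": 0, "wy": 0, "wz": 0}, {"hand": 0, "tx": 37, "ty": -32.9, "tz": 0, "wx": 0, "wy": 0, "wz": 0}, {"hand": 0, "tx": 37, "ty": -32.9, "tz": 0, "wx": 0, "wy": 0, "wz": 0}]}}

```text
clock: 2.1
eef_pos: [597.1, 66.7, 198.2]
tcp_rot: [3.142, 0.001, 0.274]
contact_force: [0.6, 0.1, -0.5]
opening: -0.001
grasp_force: 0.0
```

Request:
{"method": "arm_command", "body": {"deltas": [{"hand": 0, "tx": 0, "ty": 0, "tz": 0, "wx": 0, "wy": 0, "wz": -0.1733}, {"hand": 0, "tx": 0, "ty": 0, "tz": 0, "wx": 0, "wy": 0, "wz": -0.1733}, {"hand": 0, "tx": 0, "ty": 0, "tz": 0, "wx": 0, "wy": 0, "wz": -0.1733}, {"hand": 0, "tx": 0, "ty": 0, "tz": 0, "wx": 0, "wy": 0, "wz": -0.1733}, {"hand": 0, "tx": 0, "ty": 0, "tz": 0, "wx": 0, "wy": 0, "wz": -0.1733}, {"hand": 0, "tx": 0, "ty": 0, "tz": 0, "wx": 0, "wy": 0, "wz": -0.1733}, {"hand": 0, "tx": 0, "ty": 0, "tz": 0, "wx": 0, "wy": 0, "wz": -0.1733}, {"hand": 0, "tx": 0, "ty": 0, "tz": 0, "wx": 0, "wy": 0, "wz": -0.1733}]}}

```text
clock: 3.1
eef_pos: [596.3, 65.1, 198.1]
tcp_rot: [-3.141, 0.0, 1.666]
contact_force: [1.4, 0.9, -0.7]
opening: 0.001
grasp_force: 0.0
```

Request:
{"method": "arm_command", "body": {"deltas": [{"hand": 0, "tx": 0, "ty": 0, "tz": 0, "wx": 0, "wy": 0, "wz": -0.1733}, {"hand": 0, "tx": 0, "ty": 0, "tz": 0, "wx": 0, "wy": 0, "wz": -0.1733}, {"hand": 0, "tx": 0, "ty": 0, "tz": 0, "wx": 0, "wy": 0, "wz": -0.1733}, {"hand": 0, "tx": 0, "ty": 0, "tz": 0, "wx": 0, "wy": 0, "wz": -0.1733}, {"hand": 0, "tx": 0, "ty": 0, "tz": 0, "wx": 0, "wy": 0, "wz": -0.1733}, {"hand": 0, "tx": 0, "ty": 0, "tz": 0, "wx": 0, "wy": 0, "wz": -0.1733}, {"hand": 0, "tx": 0, "ty": 0, "tz": 0, "wx": 0, "wy": 0, "wz": -0.1733}, {"hand": 0, "tx": 0, "ty": 0, "tz": 0, "wx": 0, "wy": 0, "wz": -0.1733}]}}

```text
clock: 4.1
eef_pos: [596.3, 65.1, 198.1]
tcp_rot: [-3.141, -0.001, 3.052]
contact_force: [0.9, 0.1, -0.1]
opening: 0.001
grasp_force: 0.0
```

Request:
{"method": "arm_command", "body": {"deltas": [{"hand": 0, "tx": 0, "ty": 0, "tz": 0, "wx": 0, "wy": 0, "wz": -0.1733}, {"hand": 0, "tx": 0, "ty": 0, "tz": 0, "wx": 0, "wy": 0, "wz": -0.1733}, {"hand": 0, "tx": 0, "ty": 0, "tz": 0, "wx": 0, "wy": 0, "wz": -0.1733}, {"hand": 0, "tx": 0, "ty": 0, "tz": 0, "wx": 0, "wy": 0, "wz": -0.1733}, {"hand": 0, "tx": 0, "ty": 0, "tz": 0, "wx": 0, "wy": 0, "wz": -0.1733}, {"hand": 0, "tx": 0, "ty": 0, "tz": 0, "wx": 0, "wy": 0, "wz": -0.1733}, {"hand": 0, "tx": 0, "ty": 0, "tz": 0, "wx": 0, "wy": 0, "wz": -0.1733}, {"hand": 0, "tx": 0, "ty": 0, "tz": 0, "wx": 0, "wy": 0, "wz": -0.1733}]}}

```text
clock: 5.1
eef_pos: [596.3, 65.1, 198.0]
tcp_rot: [3.141, -0.0, -1.845]
contact_force: [-0.2, 0.8, -0.3]
opening: 0.0
grasp_force: 0.0
```

Request:
{"method": "arm_command", "body": {"deltas": [{"hand": 0, "tx": 0, "ty": 0, "tz": 28.5, "wx": 0, "wy": 0, "wz": 0}, {"hand": 0, "tx": 0, "ty": 0, "tz": 28.5, "wx": 0, "wy": 0, "wz": 0}, {"hand": 0, "tx": 0, "ty": 0, "tz": 28.5, "wx": 0, "wy": 0, "wz": 0}, {"hand": 0, "tx": 0, "ty": 0, "tz": 28.5, "wx": 0, "wy": 0, "wz": 0}, {"hand": 0, "tx": 0, "ty": 0, "tz": 0, "wx": 0, "wy": 0, "wz": 0}, {"hand": 0, "tx": 0, "ty": 0, "tz": 0, "wx": 0, "wy": 0, "wz": 0}]}}

```text
clock: 5.85
eef_pos: [597.1, 65.2, 85.3]
tcp_rot: [-3.141, 0.0, -1.85]
contact_force: [0.0, -0.1, 0.8]
opening: -0.006
grasp_force: 0.0
```

```bash
python3 - <<'E'
from rig import r, imaging
from h import *
s=r.sense();print(s["eef_pos"],s["tcp_rot"],s["qpos"])
f=imaging.grab_frame("wrist");im=f["image"][:,:,::-1].copy()
hub=(525.3,19.3)
for a in(1.3,):
    hd=np.array(hub)+58*np.array([np.cos(np.radians(a)),np.sin(np.radians(a))])
    for P,c in((circ(hd,10,103),(0,255,0)),(circ(hub,15,79),(0,255,255)),(circ(hub,64,62),(0,0,255)),(np.array([[*hd,69],[*hd,116]]),(0,255,0))):
        cv2.polylines(im,[proj(f,P).astype(np.int32)],False,c,1)
g=imaging.grab_frame("scene");import pickle;pickle.dump((f,g),open("f1.pkl","wb"))
c=cv2.resize(g["image"][170:370,290:450,::-1],(384,480));cv2.imwrite("pics/w1.png",np.hstack([cv2.resize(im,(416,312)),cv2.resize(c,(250,312))]))
E
```

```text
[597.10229218  65.19619991  85.26894052] [-3.14100387e+00  2.48278124e-04 -1.85017836e+00] [ 1.06254171e-01  4.42391326e-01  1.78099382e+00  1.07982578e-05
  9.17568573e-01 -2.75596293e+00]
```

View pics/w1.png

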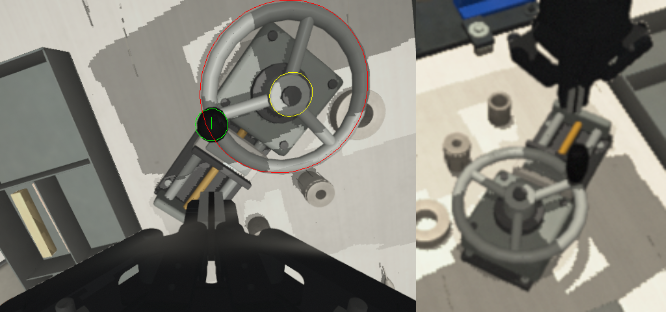

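The wrist view shows the handle at (211,125), straight ahead of the shut fingertips at (208,210). The model overlay sits on the handle and the hub is within about 2 mm. Next I'll compute the push rows.

```bash
cat > plan.py <<'E'
from rig import r
from h import *
import sys
def plan(k0,n,hub=(525.3,19.3),d=21.,z=85,th0=1.3,yaw0=-106.,dth=9.,dy=8.):
    s=r.sense();p=s["eef_pos"].copy();yaw=s["tcp_rot"][2];print("now",p.round(1),round(np.degrees(yaw),1),s["contact_force"].round(1),"j6",s["qpos"][5].round(2))
    for k in range(k0,k0+n):
        th=np.radians(th0-dth*k);y2=np.radians(yaw0-dy*k)
        t=np.array(hub)+58*np.array([np.cos(th),np.sin(th)])-d*np.array([np.cos(y2),np.sin(y2)])
        D=t-p[:2];c,q=np.cos(yaw),np.sin(yaw)
        w=-((y2-yaw+np.pi)%(2*np.pi)-np.pi)
        print(k,"tx %.1f ty %.1f wz %.3f"%(D@[c,q],D@[q,-c],w));p[:2]=t;yaw=y2
if __name__=="__main__":plan(int(sys.argv[1]),int(sys.argv[2]))
E
python3 plan.py 0 40
```

```text
now [597.6  65.2  85.8] -106.0 [ 0.9 -0.1  0.1] j6 -2.76
0 tx 25.8 ty 1.4 wz -0.000
1 tx 9.1 ty -4.9 wz 0.140
2 tx 9.1 ty -4.8 wz 0.140
3 tx 9.1 ty -4.6 wz 0.140
4 tx 9.2 ty -4.5 wz 0.140
5 tx 9.2 ty -4.3 wz 0.140
6 tx 9.2 ty -4.2 wz 0.140
7 tx 9.2 ty -4.0 wz 0.140
8 tx 9.3 ty -3.8 wz 0.140
9 tx 9.3 ty -3.7 wz 0.140
10 tx 9.3 ty -3.5 wz 0.140
11 tx 9.3 ty -3.4 wz 0.140
12 tx 9.3 ty -3.2 wz 0.140
13 tx 9.3 ty -3.0 wz 0.140
14 tx 9.3 ty -2.9 wz 0.140
15 tx 9.3 ty -2.7 wz 0.140
16 tx 9.3 ty -2.6 wz 0.140
17 tx 9.3 ty -2.4 wz 0.140
18 tx 9.3 ty -2.3 wz 0.140
19 tx 9.3 ty -2.1 wz 0.140
20 tx 9.3 ty -1.9 wz 0.140
21 tx 9.2 ty -1.8 wz 0.140
22 tx 9.2 ty -1.6 wz 0.140
23 tx 9.2 ty -1.5 wz 0.140
24 tx 9.2 ty -1.3 wz 0.140
25 tx 9.1 ty -1.2 wz 0.140
26 tx 9.1 ty -1.0 wz 0.140
27 tx 9.1 ty -0.8 wz 0.140
28 tx 9.0 ty -0.7 wz 0.140
29 tx 9.0 ty -0.5 wz 0.140
30 tx 8.9 ty -0.4 wz 0.140
31 tx 8.9 ty -0.2 wz 0.140
32 tx 8.9 ty -0.1 wz 0.140
33 tx 8.8 ty 0.1 wz 0.140
34 tx 8.7 ty 0.2 wz 0.140
35 tx 8.7 ty 0.4 wz 0.140
36 tx 8.6 ty 0.5 wz 0.140
37 tx 8.6 ty 0.7 wz 0.140
38 tx 8.5 ty 0.8 wz 0.140
39 tx 8.4 ty 1.0 wz 0.140
```

Request:
{"method": "arm_command", "body": {"deltas": [{"hand": 0, "tx": 13, "ty": 0.7, "tz": 0, "wx": 0, "wy": 0, "wz": 0}, {"hand": 0, "tx": 6, "ty": 0.7, "tz": 0, "wx": 0, "wy": 0, "wz": 0}, {"hand": 0, "tx": 6.8, "ty": 0, "tz": 0, "wx": 0, "wy": 0, "wz": 0}, {"hand": 0, "tx": 9.1, "ty": -4.9, "tz": 0, "wx": 0, "wy": 0, "wz": 0.14}, {"hand": 0, "tx": 9.1, "ty": -4.8, "tz": 0, "wx": 0, "wy": 0, "wz": 0.14}, {"hand": 0, "tx": 9.1, "ty": -4.6, "tz": 0, "wx": 0, "wy": 0, "wz": 0.14}, {"hand": 0, "tx": 9.2, "ty": -4.5, "tz": 0, "wx": 0, "wy": 0, "wz": 0.14}]}}

```text
clock: 6.82
eef_pos: [587.6, -0.4, 84.5]
tcp_rot: [-3.142, 0.0, -2.415]
contact_force: [-0.1, 0.1, 0.4]
opening: -0.003
grasp_force: 0.0
```

```bash
python3 plan.py 5 8; python3 - <<'E'
from rig import imaging
import cv2,numpy as np
f=imaging.grab_frame("wrist");g=imaging.grab_frame("scene")
cv2.imwrite("pics/w2.png",np.hstack([cv2.resize(f["image"],(416,312)),cv2.resize(g["image"][170:370,290:450],(250,312))])[:,:,::-1])
E
```

```text
now [ 5.876e+02 -4.000e-01  8.450e+01] -138.4 [-0.1  0.1  0.4] j6 -2.3
5 tx 7.9 ty -4.5 wz 0.133
6 tx 9.2 ty -4.2 wz 0.140
7 tx 9.2 ty -4.0 wz 0.140
8 tx 9.3 ty -3.8 wz 0.140
9 tx 9.3 ty -3.7 wz 0.140
10 tx 9.3 ty -3.5 wz 0.140
11 tx 9.3 ty -3.4 wz 0.140
12 tx 9.3 ty -3.2 wz 0.140
```

View pics/w2.png

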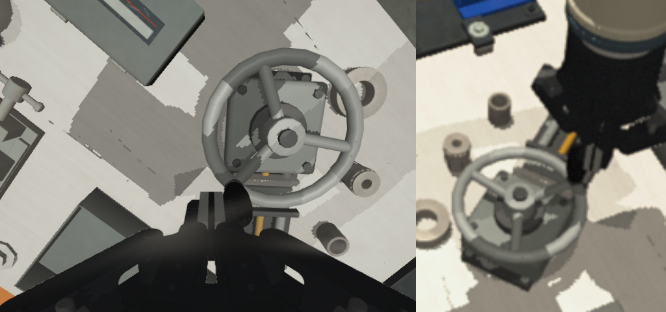

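The handle seems to sit beside the fingers rather than ahead of them, so I'll measure its angle from the spokes.

```bash
python3 - <<'E'
from rig import r,imaging
from h import *
f=imaging.grab_frame("wrist");k=640/416
h=onz(f,(286*k,137*k),79)
print("hub",h)
for uv in((266,70),(350,149),(240,187)):
    p=onz(f,(uv[0]*k,uv[1]*k),64);d=p-h;print(p.round(1),np.hypot(*d[:2]).round(1),np.degrees(np.arctan2(d[1],d[0])).round(1))
im=f["image"][:,:,::-1].copy()
for a,c in((1.3,(0,255,0)),(-34.7,(0,0,255))):
    hd=np.array((525.3,19.3))+58*np.array([np.cos(np.radians(a)),np.sin(np.radians(a))])
    for P in(circ(hd,10,103),circ(hd,7.5,69),np.array([[525.3,19.3,64],[*hd,64]])):cv2.polylines(im,[proj(f,P).astype(np.int32)],False,c,1)
cv2.imwrite("pics/w3.png",cv2.resize(im[100:380,240:580],(680,560)))
E
```

```text
hub [524.87540368  17.30312083  79.        ]
[499.4 -24.4  64. ] 48.9 -121.4
[496.4  68.6  64. ] 58.6 119.0
[579.1  25.   64. ] 54.8 8.1
```

View pics/w3.png

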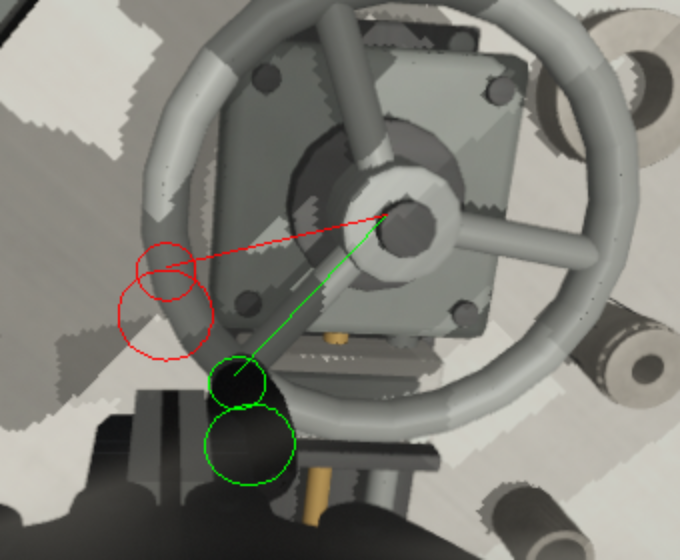

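The handle still stands at about its start angle, and the fingers have gone past on its outer side. I'll check from the other cameras where the tips really are.

```bash
python3 - <<'E'
from rig import r,imaging
from h import *
import pickle
F=pickle.load(open("f0.pkl","rb"))
t=imaging.grab_frame("top");s=imaging.grab_frame("scene");w=imaging.grab_frame("wrist")
st=r.sense();p=st["eef_pos"];print(p,st["tcp_rot"],st["contact_force"],st["wrist_torque"])
print("tcp in wrist",proj(w,p),"scene",proj(s,p),"top",proj(t,p))
def crop(f,b,sz):
    x0,y0,x1,y1=b;im=f["image"][:,:,::-1].copy();im=cv2.resize(im[y0:y1,x0:x1],sz,interpolation=cv2.INTER_CUBIC)
    k=sz[0]/(x1-x0);u=((proj(f,p)[0]-[x0,y0]+.5)*k).astype(int);cv2.drawMarker(im,[int(a) for a in u],(0,0,255),0,12,1);return im
a=np.hstack([crop(F["scene"],(330,220,430,320),(390,290*390//290))[:290],crop(s,(330,220,430,320),(390,390))[:290]])
b=np.hstack([crop(F["top"],(300,160,430,290),(390,390))[:290],crop(t,(300,160,430,290),(390,390))[:290]])
cv2.imwrite("pics/c4.png",np.vstack([a,b]))
E
```

```text
[5.87707462e+02 4.64761813e-01 8.45207098e+01] [-3.14156615e+00  1.65853559e-04 -2.40768108e+00] [-0.45325269 -0.41365444  0.02258127] [-0.00382874  0.04009746 -0.00020272]
tcp in wrist [[323.52775932 283.60002606]] scene [[401.61315763 287.61651627]] top [[383.77701621 202.77102498]]
```

View pics/c4.png

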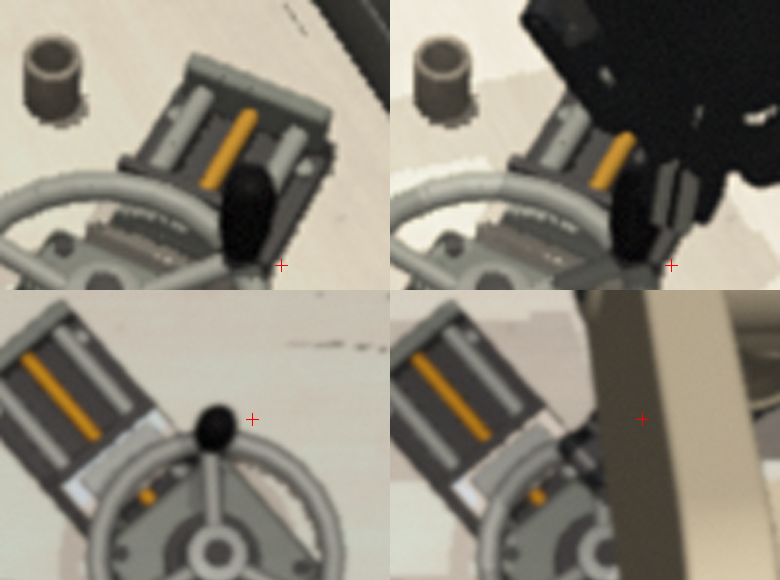

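The scene crop shows the handle within about 2 mm of its start, with the tips outside it and apparently somewhat higher than the reported TCP. So the pass missed or slid by. I'll lift, go back behind the handle, come in lower, and push gently while watching the force.

Request:
{"method": "arm_command", "body": {"deltas": [{"hand": 0, "tx": 0, "ty": 0, "tz": -30, "wx": 0, "wy": 0, "wz": 0}, {"hand": 0, "tx": 0, "ty": 0, "tz": -35, "wx": 0, "wy": 0, "wz": 0}, {"hand": 0, "tx": -22, "ty": 19.5, "tz": 0, "wx": 0, "wy": 0, "wz": 0}, {"hand": 0, "tx": -21.4, "ty": 19.4, "tz": 0, "wx": 0, "wy": 0, "wz": 0}, {"hand": 0, "tx": 0, "ty": 0, "tz": 0, "wx": 0, "wy": 0, "wz": -0.14}, {"hand": 0, "tx": 0, "ty": 0, "tz": 0, "wx": 0, "wy": 0, "wz": -0.14}, {"hand": 0, "tx": 0, "ty": 0, "tz": 0, "wx": 0, "wy": 0, "wz": -0.14}, {"hand": 0, "tx": 0, "ty": 0, "tz": 0, "wx": 0, "wy": 0, "wz": -0.14}]}}

```text
clock: 8.12
eef_pos: [593.9, 58.7, 149.5]
tcp_rot: [3.142, 0.0, -1.843]
contact_force: [0.3, -0.2, -0.2]
opening: 0.003
grasp_force: 0.0
```

Request:
{"method": "arm_command", "body": {"deltas": [{"hand": 0, "tx": 0, "ty": 0, "tz": 36, "wx": 0, "wy": 0, "wz": 0}, {"hand": 0, "tx": 0, "ty": 0, "tz": 36, "wx": 0, "wy": 0, "wz": 0}, {"hand": 0, "tx": 0, "ty": 0, "tz": 0, "wx": 0, "wy": 0, "wz": 0}, {"hand": 0, "tx": 0, "ty": 0, "tz": 0, "wx": 0, "wy": 0, "wz": 0}]}}

```text
clock: 8.62
eef_pos: [594.7, 58.5, 78.5]
tcp_rot: [-3.141, 0.0, -1.849]
contact_force: [0.1, 1.2, -0.1]
opening: -0.003
grasp_force: 0.0
```

```bash
python3 - <<'E'
from rig import r,imaging
from h import *
w=imaging.grab_frame("wrist");s=imaging.grab_frame("scene")
st=r.sense();p=st["eef_pos"];yaw=st["tcp_rot"][2];print(p,yaw,st["contact_force"])
n=np.array([np.cos(yaw),np.sin(yaw)]);y=np.array([np.sin(yaw),-np.cos(yaw)])
def dr(f,b,k):
    x0,y0,x1,y1=b;im=cv2.resize(f["image"][y0:y1,x0:x1,::-1],None,fx=k,fy=k,interpolation=cv2.INTER_CUBIC)
    for a,b2 in((11,9),):
        B=[p[:2]+i*n*a+j*y*b2 for i,j in((1,1),(1,-1),(-1,-1),(-1,1))]
        for z,c in((p[2],(0,0,255)),(p[2]+15,(255,255,0))):
            cv2.polylines(im,[((proj(f,np.c_[B,[z]*4])-[x0,y0]+.5)*k).astype(np.int32)],True,c,1)
    for ang in(1.3,):
        hd=np.array((525.3,19.3))+58*np.array([np.cos(np.radians(ang)),np.sin(np.radians(ang))])
        for P in(circ(hd,10,103),circ(hd,10,83),circ(hd,7.5,69)):cv2.polylines(im,[((proj(f,P)-[x0,y0]+.5)*k).astype(np.int32)],False,(0,255,0),1)
    return im
a=dr(w,(200,120,450,370),1.6);b=dr(s,(350,210,450,310),4)
cv2.imwrite("pics/w5.png",np.hstack([a,b]))
E
```

```text
[595.14432364  58.46721424  79.14151754] -1.8495768215683388 [ 0.52749289 -0.3032575   0.35943231]
```

View pics/w5.png

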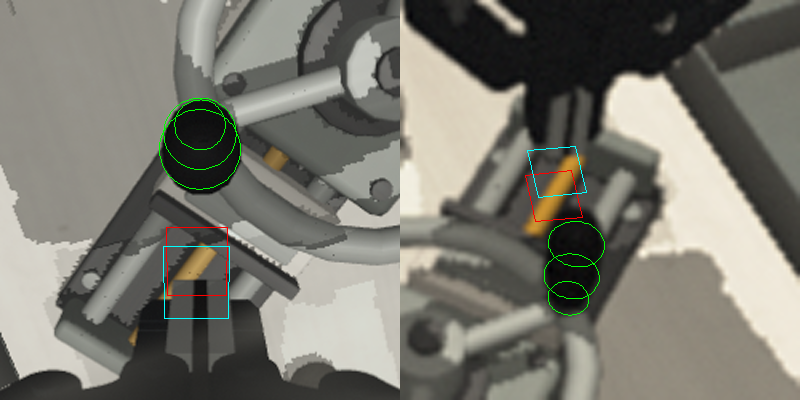

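The wrist tip ends at crop (200,280) and the scene tip at (168,147) of its panel. Both are well away from the drawn TCP boxes, so I'll triangulate the true tip.

```bash
python3 - <<'E'
from rig import r,imaging
from h import *
from scipy.optimize import least_squares
w=imaging.grab_frame("wrist");s=imaging.grab_frame("scene");st=r.sense();p=st["eef_pos"];yaw=st["tcp_rot"][2];print(p)
n=np.array([np.cos(yaw),np.sin(yaw),0]);y=np.array([np.sin(yaw),-np.cos(yaw),0])
def tri(a,b):
    S=least_squares(lambda P:np.r_[proj(w,P)[0]-a,proj(s,P)[0]-b],p);d=S.x-p;return S.x.round(1),"tool",(d@n).round(1),(d@y).round(1),d[2].round(1),"res",S.fun.round(1)
print("tip",tri((200+200/1.6,120+280/1.6),(350+168/4,210+147/4)))
print("handle top",tri((200+200/1.6,120+158/1.6),(350+172/4,210+215/4)))
W=w["world_to_cam"];c=-W[:3,:3].T@W[:3,3]-p;print("wristcam rel tool",c@n,c@y,c[2],"f",w["mtx"][0,0])
E
```

```text
[594.895635    58.34789927  78.91297317]
tip (array([590.2,  44.1, 126.9]), 'tool', np.float64(15.0), np.float64(0.6), np.float64(48.0), 'res', array([0., 0., 0., 0.]))
handle top (array([582.9,  19.2, 119.7]), 'tool', np.float64(40.9), np.float64(0.7), np.float64(40.8), 'res', array([0.5, 0.2, 1.9, 0.6]))
wristcam rel tool 73.16989181856505 0.7999823971797891 176.16949678732155 f 393.87579764497025
```

The visible fingertips end about 45 mm above the reported TCP, at z≈127. That puts them over the handle's 116 mm top, so the first pass never touched it. As a check on the method, the handle top triangulates to 119.7, close to the known 116. I'll descend partway and measure again.

Request:
{"method": "arm_command", "body": {"deltas": [{"hand": 0, "tx": 0, "ty": 0, "tz": 11, "wx": 0, "wy": 0, "wz": 0}, {"hand": 0, "tx": 0, "ty": 0, "tz": 11, "wx": 0, "wy": 0, "wz": 0}, {"hand": 0, "tx": 0, "ty": 0, "tz": 0, "wx": 0, "wy": 0, "wz": 0}, {"hand": 0, "tx": 0, "ty": 0, "tz": 0, "wx": 0, "wy": 0, "wz": 0}]}}

```text
clock: 9.32
eef_pos: [593.8, 58.2, 55.2]
tcp_rot: [3.141, -0.0, -1.85]
contact_force: [-0.1, 0.7, 0.1]
opening: -0.003
grasp_force: 0.0
```

```bash
python3 - <<'E'
from rig import r,imaging
from h import *
import pickle
w=imaging.grab_frame("wrist");s=imaging.grab_frame("scene");st=r.sense();pickle.dump((w,s,st),open("f6.pkl","wb"))
print(st["eef_pos"],st["tcp_rot"],st["opening"])
a=cv2.resize(w["image"][180:380,225:425],(400,400),interpolation=cv2.INTER_CUBIC)
b=cv2.resize(s["image"][220:300,350:430],(400,400),interpolation=cv2.INTER_CUBIC)
im=np.hstack([a,b])[:,:,::-1].astype(float)
im=255*(im/255)**.5
cv2.imwrite("pics/w6.png",im)
E
```

```text
[594.12180655  58.23510854  55.6314072 ] [-3.14134450e+00  1.22792727e-04 -1.85016103e+00] 0.0017771857708454644[ WARN:0@0.842] global loadsave.cpp:1063 imwrite_ Unsupported depth image for selected encoder is fallbacked to CV_8U.
```

View pics/w6.png

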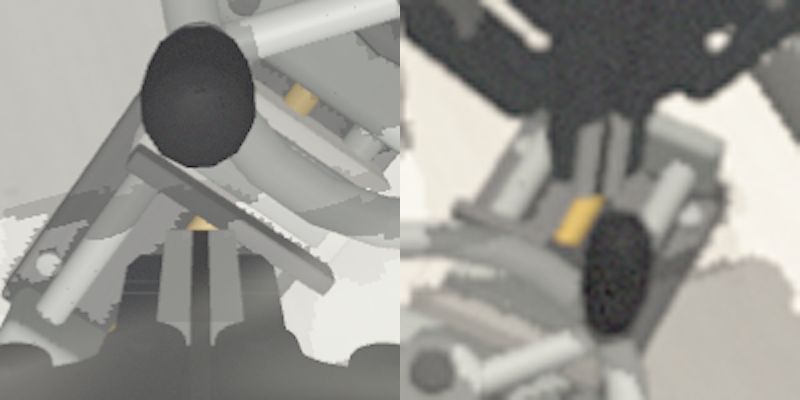

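```bash
python3 - <<'E'
from h import *
import pickle
from scipy.optimize import least_squares
w,s,st=pickle.load(open("f6.pkl","rb"));p=st["eef_pos"];yaw=st["tcp_rot"][2]
n=np.array([np.cos(yaw),np.sin(yaw),0]);y=np.array([np.sin(yaw),-np.cos(yaw),0])
def tri(m,a,b):
    A=(225+a[0]/2,180+a[1]/2);B=(350+b[0]/5,220+b[1]/5)
    S=least_squares(lambda P:np.r_[proj(w,P)[0]-A,proj(s,P)[0]-B],p);d=S.x-p;print(m,S.x.round(1),"tool",(d@n).round(1),(d@y).round(1),d[2].round(1),"res",S.fun.round(1))
tri("tip front mid",(201,230),(198,198));tri("tip L",(167,231),(225,185));tri("tip R",(236,231),(172,205))
tri("handle top",(198,130),(215,230));tri("carriage-end bar corner",(330,285),(55,203))
hd=np.array((525.3,19.3))+58*np.array([np.cos(np.radians(1.3)),np.sin(np.radians(1.3))])
P=proj(w,[[*hd,116],[*hd,93]]);print("handle in wrist crop",(P-[225,180])*2)
P=proj(s,[[*hd,116],[*hd,93]]);print("scene",(P-[350,220])*5)
E
```

```text
tip front mid [590.1  48.1  93.1] tool 10.8 1.1 37.4 res [-0.2 -0.2 -0.8 -0.6]
tip L [594.4  41.5 105. ] tool 16.0 -4.9 49.4 res [-0.2 -0.1 -0.9 -0.5]
tip R [584.2  52.6  87.6] tool 8.1 8.0 32.0 res [-0.2 -0.2 -0.9 -0.7]
handle top [583.7  24.1 109.1] tool 35.7 0.6 53.5 res [0.  0.  0.2 0.1]
carriage-end bar corner [567.7  93.   46.3] tool -26.1 35.0 -9.3 res [-0.  -0.1 -0.2 -0.3]
handle in wrist crop [[194.13107598 121.54195279]
 [194.90532168  85.3784479 ]]
scene [[222.29124584 225.53941262]
 [215.17508237 272.90216671]]
```

The tip's front edge is 10.8 mm ahead of the TCP, which matches the 22 mm pads, but about 37 mm above it. The tips are therefore now at z≈93, beside the handle's thick part, with the body still above the handle top. I'll approach and begin the push.

```bash
python3 plan.py 0 5
```

```text
now [594.1  58.2  55.6] -106.0 [ 0.  -0.2  0.2] j6 -2.77
0 tx 18.1 ty 0.0 wz -0.000
1 tx 9.1 ty -4.9 wz 0.140
2 tx 9.1 ty -4.8 wz 0.140
3 tx 9.1 ty -4.6 wz 0.140
4 tx 9.2 ty -4.5 wz 0.140
```

Request:
{"method": "arm_command", "body": {"deltas": [{"hand": 0, "tx": 8, "ty": 0, "tz": 0, "wx": 0, "wy": 0, "wz": 0}, {"hand": 0, "tx": 5, "ty": 0, "tz": 0, "wx": 0, "wy": 0, "wz": 0}, {"hand": 0, "tx": 5, "ty": 0, "tz": 0, "wx": 0, "wy": 0, "wz": 0}, {"hand": 0, "tx": 9.1, "ty": -4.9, "tz": 0, "wx": 0, "wy": 0, "wz": 0.14}, {"hand": 0, "tx": 9.1, "ty": -4.8, "tz": 0, "wx": 0, "wy": 0, "wz": 0.14}]}}

```text
clock: 10.05
eef_pos: [592.4, 20.4, 55.7]
tcp_rot: [-3.141, 0.001, -2.135]
contact_force: [0.5, 1.9, -0.5]
opening: 0.002
grasp_force: 1.3
```

```bash
python3 plan.py 3 8; python3 - <<'E'
from rig import imaging
from h import *
w=imaging.grab_frame("wrist");k=w["image"].astype(int).sum(2)<60
hub=np.array((525.3,19.3))
# black blob ahead of tips, report per-row extent
for v in range(190,310,10):
    u=np.where(k[v,270:400])[0]+270
    print(v,(u.min(),u.max(),len(u)) if len(u) else None,end="; ")
for a in(1.3,-8,-16.7):
    hd=hub+58*np.array([np.cos(np.radians(a)),np.sin(np.radians(a))]);print(a,proj(w,[[*hd,116],[*hd,93],[*hd,69]]).round().tolist())
E
```

```text
now [592.4  20.4  55.7] -122.3 [ 0.5  1.9 -0.5] j6 -2.55
3 tx 9.3 ty -4.3 wz 0.134
4 tx 9.2 ty -4.5 wz 0.140
5 tx 9.2 ty -4.3 wz 0.140
6 tx 9.2 ty -4.2 wz 0.140
7 tx 9.2 ty -4.0 wz 0.140
8 tx 9.3 ty -3.8 wz 0.140
9 tx 9.3 ty -3.7 wz 0.140
10 tx 9.3 ty -3.5 wz 0.140
190 None; 200 None; 210 None; 220 None; 230 None; 240 (np.int64(314), np.int64(336), 23); 250 (np.int64(306), np.int64(345), 40); 260 (np.int64(302), np.int64(349), 48); 270 (np.int64(300), np.int64(351), 52); 280 (np.int64(299), np.int64(352), 34); 290 (np.int64(300), np.int64(351), 25); 300 (np.int64(303), np.int64(347), 20); 1.3 [[346.0, 340.0], [343.0, 309.0], [341.0, 285.0]]
-8 [[332.0, 318.0], [331.0, 290.0], [331.0, 268.0]]
-16.7 [[323.0, 295.0], [323.0, 269.0], [324.0, 250.0]]
```

It is in contact now, with about 2 N at the tip and the handle at about -17°, centred ahead of it. I'll continue round.

Request:
{"method": "arm_command", "body": {"deltas": [{"hand": 0, "tx": 9.1, "ty": -4.5, "tz": 0, "wx": 0, "wy": 0, "wz": 0.14}, {"hand": 0, "tx": 9.2, "ty": -4.5, "tz": 0, "wx": 0, "wy": 0, "wz": 0.14}, {"hand": 0, "tx": 9.2, "ty": -4.3, "tz": 0, "wx": 0, "wy": 0, "wz": 0.14}, {"hand": 0, "tx": 9.2, "ty": -4.2, "tz": 0, "wx": 0, "wy": 0, "wz": 0.14}, {"hand": 0, "tx": 9.2, "ty": -4.0, "tz": 0, "wx": 0, "wy": 0, "wz": 0.14}, {"hand": 0, "tx": 9.3, "ty": -3.8, "tz": 0, "wx": 0, "wy": 0, "wz": 0.14}, {"hand": 0, "tx": 9.3, "ty": -3.7, "tz": 0, "wx": 0, "wy": 0, "wz": 0.14}]}}

```text
clock: 10.98
eef_pos: [557.0, -37.2, 55.7]
tcp_rot: [-3.141, 0.002, -3.113]
contact_force: [3.3, 0.2, -1.4]
opening: 0.001
grasp_force: 1.3
```

```bash
cat > chk.py <<'E'
from rig import imaging
from h import *
w=imaging.grab_frame("wrist");k=w["image"].astype(int).sum(2)<60
for v in range(240,300,10):
    u=np.where(k[v,270:400])[0]+270
    print(v,(int(u.min()),int(u.max())) if len(u) else None,end="; ")
print()
E
python3 chk.py; python3 plan.py 10 9
```

```text
240 (313, 336); 250 (306, 345); 260 (302, 349); 270 (300, 351); 280 (299, 352); 290 (300, 351); 
now [555.5 -37.5  55.5] -178.7 [-1.1 -0.9 -0.5] j6 -1.66
10 tx 8.0 ty -3.2 wz 0.127
11 tx 9.3 ty -3.4 wz 0.140
12 tx 9.3 ty -3.2 wz 0.140
13 tx 9.3 ty -3.0 wz 0.140
14 tx 9.3 ty -2.9 wz 0.140
15 tx 9.3 ty -2.7 wz 0.140
16 tx 9.3 ty -2.6 wz 0.140
17 tx 9.3 ty -2.4 wz 0.140
18 tx 9.3 ty -2.3 wz 0.140
```

Request:
{"method": "arm_command", "body": {"deltas": [{"hand": 0, "tx": 8.5, "ty": -3.3, "tz": 0, "wx": 0, "wy": 0, "wz": 0.13}, {"hand": 0, "tx": 9.3, "ty": -3.4, "tz": 0, "wx": 0, "wy": 0, "wz": 0.14}, {"hand": 0, "tx": 9.3, "ty": -3.2, "tz": 0, "wx": 0, "wy": 0, "wz": 0.14}, {"hand": 0, "tx": 9.3, "ty": -3.0, "tz": 0, "wx": 0, "wy": 0, "wz": 0.14}, {"hand": 0, "tx": 9.3, "ty": -2.9, "tz": 0, "wx": 0, "wy": 0, "wz": 0.14}, {"hand": 0, "tx": 9.3, "ty": -2.7, "tz": 0, "wx": 0, "wy": 0, "wz": 0.14}, {"hand": 0, "tx": 9.3, "ty": -2.6, "tz": 0, "wx": 0, "wy": 0, "wz": 0.14}, {"hand": 0, "tx": 9.3, "ty": -2.4, "tz": 0, "wx": 0, "wy": 0, "wz": 0.14}]}}

```text
clock: 12.02
eef_pos: [484.7, -26.7, 55.7]
tcp_rot: [3.141, 0.001, 2.063]
contact_force: [0.8, -2.1, -0.8]
opening: 0.001
grasp_force: 1.3
```

```bash
python3 chk.py; python3 plan.py 18 9
```

```text
240 (313, 335); 250 (305, 344); 260 (301, 348); 270 (299, 350); 280 (298, 351); 290 (299, 350); 
now [483.4 -26.   55.5] 117.8 [-1.  -1.5  0.5] j6 -0.54
18 tx 8.3 ty -2.0 wz 0.136
19 tx 9.3 ty -2.1 wz 0.140
20 tx 9.3 ty -1.9 wz 0.140
21 tx 9.2 ty -1.8 wz 0.140
22 tx 9.2 ty -1.6 wz 0.140
23 tx 9.2 ty -1.5 wz 0.140
24 tx 9.2 ty -1.3 wz 0.140
25 tx 9.1 ty -1.2 wz 0.140
26 tx 9.1 ty -1.0 wz 0.140
```

Request:
{"method": "arm_command", "body": {"deltas": [{"hand": 0, "tx": 8.8, "ty": -2.1, "tz": 0, "wx": 0, "wy": 0, "wz": 0.138}, {"hand": 0, "tx": 9.3, "ty": -2.1, "tz": 0, "wx": 0, "wy": 0, "wz": 0.14}, {"hand": 0, "tx": 9.3, "ty": -1.9, "tz": 0, "wx": 0, "wy": 0, "wz": 0.14}, {"hand": 0, "tx": 9.2, "ty": -1.8, "tz": 0, "wx": 0, "wy": 0, "wz": 0.14}, {"hand": 0, "tx": 9.2, "ty": -1.6, "tz": 0, "wx": 0, "wy": 0, "wz": 0.14}, {"hand": 0, "tx": 9.2, "ty": -1.5, "tz": 0, "wx": 0, "wy": 0, "wz": 0.14}, {"hand": 0, "tx": 9.2, "ty": -1.3, "tz": 0, "wx": 0, "wy": 0, "wz": 0.14}, {"hand": 0, "tx": 9.1, "ty": -1.2, "tz": 0, "wx": 0, "wy": 0, "wz": 0.14}]}}

```text
clock: 13.08
eef_pos: [471.0, 42.3, 55.5]
tcp_rot: [-3.141, 0.001, 0.946]
contact_force: [-1.3, -2.9, 2.7]
opening: 0.003
grasp_force: 1.3
```

```bash
python3 chk.py; python3 plan.py 26 9
```

```text
240 (314, 336); 250 (306, 345); 260 (301, 349); 270 (299, 351); 280 (299, 351); 290 (299, 351); 
now [471.9  43.1  55.6] 53.8 [-0.3  1.1  0.5] j6 0.72
26 tx 8.0 ty -1.3 wz 0.137
27 tx 9.1 ty -0.8 wz 0.140
28 tx 9.0 ty -0.7 wz 0.140
29 tx 9.0 ty -0.5 wz 0.140
30 tx 8.9 ty -0.4 wz 0.140
31 tx 8.9 ty -0.2 wz 0.140
32 tx 8.9 ty -0.1 wz 0.140
33 tx 8.8 ty 0.1 wz 0.140
34 tx 8.7 ty 0.2 wz 0.140
```

Request:
{"method": "arm_command", "body": {"deltas": [{"hand": 0, "tx": 8.5, "ty": -1.1, "tz": 0, "wx": 0, "wy": 0, "wz": 0.138}, {"hand": 0, "tx": 9.1, "ty": -0.8, "tz": 0, "wx": 0, "wy": 0, "wz": 0.14}, {"hand": 0, "tx": 9.0, "ty": -0.7, "tz": 0, "wx": 0, "wy": 0, "wz": 0.14}, {"hand": 0, "tx": 9.0, "ty": -0.5, "tz": 0, "wx": 0, "wy": 0, "wz": 0.14}, {"hand": 0, "tx": 8.9, "ty": -0.4, "tz": 0, "wx": 0, "wy": 0, "wz": 0.14}, {"hand": 0, "tx": 8.9, "ty": -0.2, "tz": 0, "wx": 0, "wy": 0, "wz": 0.14}, {"hand": 0, "tx": 8.9, "ty": -0.1, "tz": 0, "wx": 0, "wy": 0, "wz": 0.14}, {"hand": 0, "tx": 8.8, "ty": 0.1, "tz": 0, "wx": 0, "wy": 0, "wz": 0.14}]}}

```text
clock: 14.12
eef_pos: [529.3, 74.8, 55.4]
tcp_rot: [3.141, 0.002, -0.17]
contact_force: [-2.1, -0.3, 2.4]
opening: -0.001
grasp_force: 1.3
```

```bash
python3 chk.py; python3 plan.py 34 7
```

```text
240 (312, 334); 250 (304, 342); 260 (299, 347); 270 (297, 348); 280 (296, 349); 290 (297, 349); 
now [530.8  74.8  55.5] -10.2 [-0.5  0.5 -0.9] j6 1.89
34 tx 7.7 ty -0.1 wz 0.137
35 tx 8.7 ty 0.4 wz 0.140
36 tx 8.6 ty 0.5 wz 0.140
37 tx 8.6 ty 0.7 wz 0.140
38 tx 8.5 ty 0.8 wz 0.140
39 tx 8.4 ty 1.0 wz 0.140
40 tx 8.4 ty 1.1 wz 0.140
```

Request:
{"method": "arm_command", "body": {"deltas": [{"hand": 0, "tx": 8.2, "ty": 0.1, "tz": 0, "wx": 0, "wy": 0, "wz": 0.138}, {"hand": 0, "tx": 8.7, "ty": 0.4, "tz": 0, "wx": 0, "wy": 0, "wz": 0.14}, {"hand": 0, "tx": 8.6, "ty": 0.5, "tz": 0, "wx": 0, "wy": 0, "wz": 0.14}, {"hand": 0, "tx": 4.3, "ty": 0.3, "tz": 0, "wx": 0, "wy": 0, "wz": 0.07}, {"hand": 0, "tx": 4.3, "ty": 0.4, "tz": 0, "wx": 0, "wy": 0, "wz": 0.07}, {"hand": 0, "tx": 0, "ty": 0, "tz": 0, "wx": 0, "wy": 0, "wz": 0}]}}

```text
clock: 14.92
eef_pos: [560.0, 60.2, 55.4]
tcp_rot: [3.141, 0.0, -0.725]
contact_force: [0.2, 0.3, -0.2]
opening: -0.001
grasp_force: 0.0
```

```bash
python3 chk.py; python3 plan.py 38 3; python3 - <<'E'
# angle of handle: initial scene frame vs now (scene camera), via black blob near expected place; also saved for view
from rig import imaging
from h import *
import pickle
s=imaging.grab_frame("scene");w=imaging.grab_frame("wrist");t=imaging.grab_frame("top");pickle.dump((s,w,t),open("f7.pkl","wb"))
F=pickle.load(open("f0.pkl","rb"))
for f in(F["scene"],s):
    k=(f["image"].astype(int).sum(2)<75).astype(np.uint8)
    m=np.zeros_like(k);m[250:300,375:425]=1;k*=m
    n,l,st,c=cv2.connectedComponentsWithStats(k)
    print([(st[i].tolist(),c[i].round(1).tolist()) for i in range(1,n) if st[i,4]>20])
for a in(1.3,-331.7,-335,-340):
    hd=np.array((525.3,19.3))+58*np.array([np.cos(np.radians(a)),np.sin(np.radians(a))]);print(a,proj(s,[[*hd,116],[*hd,93]]).round(1).tolist(),"wrist",proj(w,[[*hd,93]]).round().tolist())
E
```

```text
240 (311, 334); 250 (302, 342); 260 (298, 346); 270 (296, 347); 280 (295, 348); 290 (296, 348); 
now [560.   60.3  55.4] -41.5 [-0.5  0.1 -0.1] j6 2.4
38 tx 8.7 ty -0.0 wz 0.148
39 tx 8.4 ty 1.0 wz 0.140
40 tx 8.4 ty 1.1 wz 0.140
[([387, 263, 14, 24, 249], [392.6, 274.6])]
[([375, 250, 13, 25, 258], [380.4, 262.0])]
1.3 [[394.5, 265.1], [393.0, 274.6]] wrist [[365.0, 209.0]]
-331.7 [[381.9, 253.0], [380.8, 262.6]] wrist [[323.0, 268.0]]
-335 [[383.7, 254.2], [382.6, 263.8]] wrist [[326.0, 260.0]]
-340 [[386.4, 256.2], [385.2, 265.8]] wrist [[332.0, 248.0]]
```

The scene view tracks the handle well. It now stands at about -332°, and its start centroid was (392.6, 274.6). I'll continue slowly and stop short.

Request:
{"method": "arm_command", "body": {"deltas": [{"hand": 0, "tx": 4.4, "ty": 0, "tz": 0, "wx": 0, "wy": 0, "wz": 0.07}, {"hand": 0, "tx": 4.3, "ty": 0.3, "tz": 0, "wx": 0, "wy": 0, "wz": 0.07}, {"hand": 0, "tx": 4.2, "ty": 0.4, "tz": 0, "wx": 0, "wy": 0, "wz": 0.07}, {"hand": 0, "tx": 4.2, "ty": 0.5, "tz": 0, "wx": 0, "wy": 0, "wz": 0.07}, {"hand": 0, "tx": 0, "ty": 0, "tz": 0, "wx": 0, "wy": 0, "wz": 0}]}}

```text
clock: 15.75
eef_pos: [570.6, 47.0, 55.5]
tcp_rot: [-3.142, -0.0, -1.009]
contact_force: [-0.4, -0.3, 0.4]
opening: 0.001
grasp_force: 0.0
```

```bash
cat > ang.py <<'E'
from rig import r,imaging
from h import *
import pickle
s=imaging.grab_frame("scene");F=pickle.load(open("f0.pkl","rb"));C=[]
for f in(F["scene"],s):
    k=(f["image"].astype(int).sum(2)<75).astype(np.uint8);m=np.zeros_like(k);m[240:300,370:425]=1
    n,l,st,c=cv2.connectedComponentsWithStats(k*m)
    print([(st[i].tolist(),c[i].round(2).tolist()) for i in range(1,n) if st[i,4]>20])
# template match of initial handle patch
g0,g=[cv2.cvtColor(f["image"],cv2.COLOR_RGB2GRAY) for f in(F["scene"],s)]
T=g0[261:289,385:403];R=cv2.matchTemplate(g[235:300,365:425],T,cv2.TM_SQDIFF)
_,_,(x,y),_=cv2.minMaxLoc(R)
def sub(a):return .5*(a[0]-a[2])/(a[0]-2*a[1]+a[2])
print("shift from start px",x+365-385+sub(R[y,x-1:x+2]),y+235-261+sub(R[y-1:y+2,x]))
E
python3 ang.py; python3 chk.py; python3 plan.py 40 1
```

```text
[([387, 263, 14, 24, 249], [392.64, 274.64])]
[([370, 240, 21, 29, 371], [377.84, 250.33]), ([383, 258, 14, 25, 260], [389.25, 269.5])]
shift from start px -3.6892133 -4.7907724
240 (311, 335); 250 (302, 343); 260 (298, 346); 270 (297, 348); 280 (296, 349); 290 (297, 348); 
now [570.5  47.1  55.5] -57.8 [-0.3  0.6  0.3] j6 2.66
40 tx 8.4 ty 0.3 wz 0.144
```

Request:
{"method": "arm_command", "body": {"deltas": [{"hand": 0, "tx": 2.8, "ty": 0.1, "tz": 0, "wx": 0, "wy": 0, "wz": 0.04}, {"hand": 0, "tx": 2.8, "ty": 0.2, "tz": 0, "wx": 0, "wy": 0, "wz": 0.04}, {"hand": 0, "tx": 0, "ty": 0, "tz": 0, "wx": 0, "wy": 0, "wz": 0}]}}

```text
clock: 16.23
eef_pos: [573.3, 41.9, 55.5]
tcp_rot: [-3.142, -0.0, -1.092]
contact_force: [-0.3, 0.1, 1.4]
opening: -0.002
grasp_force: 0.3
```

```bash
python3 ang.py; python3 chk.py; python3 plan.py 40 1; python3 - <<'E'
from h import *;import pickle
f=pickle.load(open("f0.pkl","rb"))["scene"]
for a in(-350,-352,-354,-356,-358.7):
    hd=np.array((525.3,19.3))+58*np.array([np.cos(np.radians(a)),np.sin(np.radians(a))]);print(a,proj(f,[[*hd,93]]).round(2).tolist())
E
```

```text
[([387, 263, 14, 24, 249], [392.64, 274.64])]
[([370, 240, 30, 31, 489], [380.3, 251.06]), ([386, 260, 13, 26, 258], [391.66, 272.62])]
shift from start px -1.4094915 -1.1801069
240 (312, 335); 250 (304, 343); 260 (300, 348); 270 (298, 349); 280 (297, 350); 290 (298, 349); 
now [573.3  41.9  55.5] -62.5 [-0.3 -0.3  0.2] j6 2.73
40 tx 2.5 ty -0.3 wz 0.061
-350 [[389.78, 270.22]]
-352 [[390.59, 271.19]]
-354 [[391.37, 272.18]]
-356 [[392.1, 273.19]]
-358.7 [[393.04, 274.58]]
```

Request:
{"method": "arm_command", "body": {"deltas": [{"hand": 0, "tx": 1.0, "ty": 0.1, "tz": 0, "wx": 0, "wy": 0, "wz": 0}, {"hand": 0, "tx": 1.0, "ty": 0.1, "tz": 0, "wx": 0, "wy": 0, "wz": 0}, {"hand": 0, "tx": 0, "ty": 0, "tz": 0, "wx": 0, "wy": 0, "wz": 0}]}}

```text
clock: 16.7
eef_pos: [573.9, 40.2, 55.5]
tcp_rot: [3.142, 0.0, -1.091]
contact_force: [-0.9, 1.1, 0.8]
opening: -0.0
grasp_force: 0.7
```

```bash
python3 ang.py; python3 chk.py; python3 plan.py 40 1
```

```text
[([387, 263, 14, 24, 249], [392.64, 274.64])]
[([370, 240, 31, 32, 511], [381.39, 251.43]), ([386, 261, 13, 26, 266], [392.24, 273.53])]
shift from start px -0.6689173 0.2521789
240 (314, 336); 250 (306, 344); 260 (301, 349); 270 (300, 351); 280 (299, 352); 290 (299, 351); 
now [573.9  40.2  55.5] -62.5 [-0.8  1.5  1.3] j6 2.73
40 tx 0.7 ty -0.5 wz 0.061
```

The handle is within about 2° of its start. I'll back off and lift clear for an unobstructed measurement before any final trim.

Request:
{"method": "arm_command", "body": {"deltas": [{"hand": 0, "tx": -10, "ty": 0, "tz": 0, "wx": 0, "wy": 0, "wz": 0}, {"hand": 0, "tx": -15, "ty": 0, "tz": 0, "wx": 0, "wy": 0, "wz": 0}, {"hand": 0, "tx": 0, "ty": 0, "tz": -50, "wx": 0, "wy": 0, "wz": 0}, {"hand": 0, "tx": 0, "ty": 0, "tz": -50, "wx": 0, "wy": 0, "wz": 0}, {"hand": 0, "tx": -40.4, "ty": 28.6, "tz": 0, "wx": 0, "wy": 0, "wz": 0}, {"hand": 0, "tx": -40.4, "ty": 28.6, "tz": 0, "wx": 0, "wy": 0, "wz": 0}, {"hand": 0, "tx": -40.4, "ty": 28.6, "tz": 0, "wx": 0, "wy": 0, "wz": 0}, {"hand": 0, "tx": 0, "ty": 0, "tz": 0, "wx": 0, "wy": 0, "wz": 0}]}}

```text
clock: 17.8
eef_pos: [426.8, 131.6, 155.3]
tcp_rot: [3.14, 0.001, -1.088]
contact_force: [0.4, -0.3, 1.1]
opening: -0.002
grasp_force: 0.0
```

```bash
cat > fin.py <<'E'
from rig import r,imaging
from h import *
import pickle,sys
F=pickle.load(open("f0.pkl","rb"));N={n:imaging.grab_frame(n) for n in("scene","top")}
hub=np.array((525.3,19.3))
def sub(a):return .5*(a[0]-a[2])/(a[0]-2*a[1]+a[2])
for n in N:
    hd=lambda a:hub+58*np.array([np.cos(np.radians(a)),np.sin(np.radians(a))])
    u,v=proj(F[n],[*hd(1.3),100])[0].round().astype(int);D=proj(F[n],[*hd(0.3),100])[0]-proj(F[n],[*hd(1.3),100])[0]
    g0,g=[cv2.cvtColor(f["image"],cv2.COLOR_RGB2GRAY) for f in(F[n],N[n])]
    for w in(12,16):
        T=g0[v-w:v+w,u-w:u+w];R=cv2.matchTemplate(g[v-w-12:v+w+12,u-w-12:u+w+12],T,cv2.TM_SQDIFF);_,_,(x,y),_=cv2.minMaxLoc(R)
        d=np.array([x-12+sub(R[y,x-1:x+2]),y-12+sub(R[y-1:y+2,x])]);print(n,"shift",d.round(2),"deg past",(d@D/(D@D)).round(2),end=" ")
    cs=[]
    for f in(F[n],N[n]):
        k=(f["image"].astype(int).sum(2)<110).astype(np.uint8)[v-20:v+20,u-20:u+20];m,l,st,c=cv2.connectedComponentsWithStats(k)
        i=1+np.argmax(st[1:,4]);cs.append(c[i]);print(st[i].tolist(),end=" ")
    d=cs[1]-cs[0];print("blob",d.round(2),"deg past",(d@D/(D@D)).round(2))
im=[cv2.resize(f[n]["image"][b[1]:b[3],b[0]:b[2]],(390,280),interpolation=cv2.INTER_CUBIC) for n,b in(("scene",(330,220,430,292)),("top",(270,160,430,275))) for f in(F,N)]
cv2.imwrite(sys.argv[1],np.vstack([np.hstack(im[:2]),np.hstack(im[2:])])[:,:,::-1])
E
python3 fin.py pics/fin.png
```

```text
scene shift [0.   1.58] deg past 2.16 scene shift [ 0.13 -0.31] deg past -0.32 [13, 10, 15, 27, 292] [13, 7, 15, 29, 279] blob [-0.11 -0.73] deg past -1.09
top shift [-0.73 -0.01] deg past -1.02 top shift [-0.52 -0.1 ] deg past -0.72 [14, 16, 13, 14, 138] [14, 16, 12, 14, 141] blob [-0.75  0.17] deg past -1.06
```

View pics/fin.png

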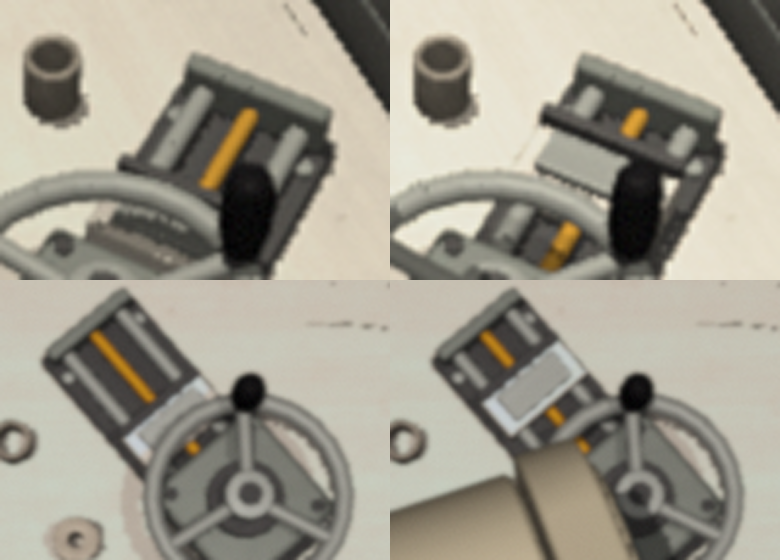

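The carriage has moved out by about one pitch, and the handle is back at its start to within about 1°, just short of it. The sleeve and collet are where they stood, and the arm is clear. I'll hand in.

```bash
python3 -c "
from rig import r
print(r.sign_off())"
```

```text
the job is handed in; nothing more can be done
None
```

I pushed the hand wheel's handle clockwise through one full turn with the shut fingertips; it stopped about 1° short of its start position by the camera images, the carriage has moved out by about one pitch, and the job is handed in with the arm clear (two loose parts checked as unmoved, the ring gauge hidden in the last picture).

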